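# Lay out the entrance chowki for the evening lamps

### The arm

A 6-joint arm with a two-finger parallel gripper is mounted at the origin on the work surface. World frame = base frame: x ahead of the robot, y to its left, z up, the work surface at z = 0. Lengths are in mm, angles in degrees, forces in N, time in s.
With the tool pointing down it reaches from about 350 to 850 mm from the base axis. Payload 8.1 kg.
Tool frame: the origin (TCP) lies midway between the tips of the shut fingers; the grasp point (between the pads) lies 19 mm behind it; z points along the fingers, y is the direction in which the jaws open and shut (so a half turn about z gives the same grasp; the last joint's range is limited). The gripper opens to 85 mm and grips with 20 to 120 N. Pads are 22 mm wide; open, the fingers measure 114 mm over their backs; the gripper's body (76 mm by 85 mm) begins 54 mm behind the grasp point. The pads swing forward as they close: fully open they stand 13 mm farther back than shut.
Start: joints at [65.523, 7.471, 85.268, -0, 87.261, -4.893], TCP at [201.089, 565.304, 231.292] pointing down, gripper open.
Joint ranges: [-169.43, 169.43], [-51.17, 129.36], [1.28, 143.12], [-76.62, 256.62], [0, 156.53], [-152.29, 152.29]. Speed limits (degrees/s): [136.94, 136.94, 159.86, 180, 180, 180].

### API

Orientations are given as [roll, pitch, yaw] about the fixed x, y, z axes, in that order (R = Rz(yaw) Ry(pitch) Rx(roll)).
In Python, from bench import telemetry, snapshot, camera_params, job gives the robot as it stands. The module is installed in compiled form; this text tells all that it offers.
- The arm moves only by the shell command python3 -m jog 'ROWS' [FORCE]. ROWS is JSON, a list that holds one entry, the list of rows, each a list of 7 numbers: the shift along the tool's x, y, z in units of 50 mm (1.0 is 50 mm), then the turn, a rotation vector about the tool's x, y, z in units of 2 pi rad (1.0 is 2 pi rad), then the opening, from 0 (shut) to 1 (fully open). In form: [[[dx, dy, dz, rx, ry, rz, claw], ...]]. A call has 1 to 12 rows; each row shifts and turns the commanded pose from where the row before left it, along the tool's axes as they then stand; what a row does not reach is not made up. A row lasts 1/8 s, in which the tool goes at most 62.5 mm and 10.7 degrees, less where a joint would pass 70% of its speed; a pose out of reach is approached as far as the arm can. A call with a number of a shift or a turn outside -1 to 1 is refused whole. A call with a gripper value outside its range is refused whole. The fingers move at their own pace and stop on an object; FORCE is the grip in N (left out, the last holds). Time passes only in rows, so rows that do not move let the fingers close. It gives the time, the measured TCP pose, the force and the opening at its end, in the units of the state.
- telemetry.sense(): the state, without advancing time (a new reading comes with each control period).
- snapshot(name): name is "scene" or "top"; returns (picture, depth): 384x512x3 uint8, red, green, blue; 384x512 float32, mm along the optical axis (not along the pixel's ray), 0 where there is no reading.
- camera_params(name): a dict with "K" (3x3 intrinsics, pixels), "extrinsics" (4x4, takes a point from camera to world coordinates). Camera axes: x right, y down, z forward; pixel columns grow to the right and rows downward; lengths in mm; the calibration is good to about 2 mm. A picture is of the moment at which its call begins. camera_params takes no time and is no camera call.
- job.hand_in(): hands the job in, once; it reports no verdict.
The state is a dict: "time": time; "joint_pos": joint angles; "qd": joint speeds; "joint_efforts": joint torques, N m; "tool_pos": TCP position; "tcp_rot": TCP orientation; "ft_force": force on the tool from outside, world axes, zero at the start; "wrist_torque": the same for the moment, N m; "finger_gap": finger opening in mm.
Only numpy, scipy, OpenCV 4.12 (cv2) and the standard library are available. Lean on these libraries where they do the work, as an engineer would, in place of code of your own. Each camera call takes 0.05 s, during which the arm holds its last target. There are 200 camera calls.

### The job

Lay out the chowki for the evening lamps, one thing after another in this order: stand the steel kalash on the middle of the brass plate; set the red-filled diya midway between the plate and the violet mould, the white-filled diya in the same row on the plate's other side with its centre 10 cm from the plate's centre, and the green-filled diya straight in front of the plate (robot side, square to the row), also 10 cm centre to centre; last, stand the blue box on the middle of the mould. Set each thing down gently and upright, never letting it drop, and let go of it before taking the next. Leave the plain yellow spare diya where it is.

Things in the scene. Friction and masses are not known exactly. Their poses are not given: they have to be found in the camera images.
- kalash: round polished steel kalash (small pot), 76 mm high, belly 68 mm across at 28 mm height, neck 44 mm, rim 56 mm across and upright from 65 to 76 mm height, foot 42 mm across. Loose, about 280 g. Origin: centre of its underside; z up. Starts upright on the table.
- diya_red: bright yellow ceramic diya (small round bowl, 60 mm across, 24 mm high, with a 13 mm wide pouring spout that sticks out 7 mm beyond the bowl), its inside filled red. Loose, about 70 g. Origin: centre of its underside; z up, x towards the spout. Its side is upright from 13 mm above the underside to the rim, so grip it across the bowl, beside the spout. It starts upright on the table, spout pointing roughly away from the robot.
- diya_white: bright yellow ceramic diya (small round bowl, 60 mm across, 24 mm high, with a 13 mm wide pouring spout that sticks out 7 mm beyond the bowl), its inside filled white. Loose, about 70 g. Origin: centre of its underside; z up, x towards the spout. Its side is upright from 13 mm above the underside to the rim, so grip it across the bowl, beside the spout. It starts upright on the table, spout pointing roughly away from the robot.
- diya_green: bright yellow ceramic diya (small round bowl, 60 mm across, 24 mm high, with a 13 mm wide pouring spout that sticks out 7 mm beyond the bowl), its inside filled dark green. Loose, about 70 g. Origin: centre of its underside; z up, x towards the spout. Its side is upright from 13 mm above the underside to the rim, so grip it across the bowl, beside the spout. It starts upright on the table, spout pointing roughly away from the robot.
- diya_plain: bright yellow ceramic diya (small round bowl, 60 mm across, 24 mm high, with a 13 mm wide pouring spout that sticks out 7 mm beyond the bowl), its inside plain yellow; the spare, not to be moved. Loose, about 70 g. Origin: centre of its underside; z up, x towards the spout. Its side is upright from 13 mm above the underside to the rim, so grip it across the bowl, beside the spout. It starts upright on the table, spout pointing roughly away from the robot.
- wick_box: round blue plastic box with a twist cap, 50 mm across, 40 mm high, straight-sided, a thin white stripe across the cap. Loose, about 50 g, cap stays closed. Origin: centre of its underside; z up. Starts upright on the table.
- plate: square brass plate, 90 x 90 mm, 4 mm thick, fixed on the chowki with its edges parallel to the chowki's. Origin: centre of its underside, on the chowki's top; z up, x away from the robot (its -x side is its front), y to the left along the row in which plate and mould stand.
- mould: square violet hard-silicone diya mould, 72 x 72 mm, 28 mm high, with a round recess 40 mm wide in the middle of its flat top (narrower than the blue box, which stands across it). Fixed on the chowki in the same row as the plate, about 200 mm from it centre to centre, to its left or to its right. Origin: centre of its underside, on the chowki's top; axes parallel to the plate's.
- chowki: low dark red-brown wooden platform, 260 mm deep (x) by 620 mm wide (y), flat top 40 mm above the table, fixed, turned a few degrees either way. Origin: centre of its underside at table height; x away from the robot, y left.
Mind the look-alikes: they are no part of the job. What is shaped like the wick_box but turquoise is not meant.

How it is judged (in metres and radians):
On the way, in this order (a step that is already met when the one before it is completed fails the run):
1. the kalash stands on the middle of the brass plate, let go (horizontal distance between kalash and plate below 0.012 m and z of kalash in the frame of plate between 0 and 0.008 m and contact force between kalash and the fingers below 0.2 N and linear speed of kalash below 0.03 m/s and angle between kalash's own z axis and vertical below 0.12 rad), for 0.2 s.
2. then the red-filled diya stands midway between plate and mould, let go (horizontal distance between diya_red and plate below 0.117 m and horizontal distance between diya_red and mould below 0.117 m and x of diya_red in the frame of plate between -0.015 and 0.015 m and z of diya_red in the frame of plate between -0.005 and 0.005 m and contact force between diya_red and the fingers below 0.2 N and linear speed of diya_red below 0.03 m/s and angle between diya_red's own z axis and vertical below 0.12 rad), for 0.2 s.
3. then the white-filled diya stands on the other side of the plate, let go (horizontal distance between diya_white and plate between 0.085 and 0.115 m and horizontal distance between diya_white and mould above 0.25 m and x of diya_white in the frame of plate between -0.015 and 0.015 m and z of diya_white in the frame of plate between -0.005 and 0.005 m and contact force between diya_white and the fingers below 0.2 N and linear speed of diya_white below 0.03 m/s and angle between diya_white's own z axis and vertical below 0.12 rad), for 0.2 s.
4. then the green-filled diya stands in front of the plate, let go (x of diya_green in the frame of plate between -0.115 and -0.085 m and y of diya_green in the frame of plate between -0.015 and 0.015 m and z of diya_green in the frame of plate between -0.005 and 0.005 m and contact force between diya_green and the fingers below 0.2 N and linear speed of diya_green below 0.03 m/s and angle between diya_green's own z axis and vertical below 0.12 rad), for 0.2 s.
5. last, the blue box stands on the mould, let go (horizontal distance between wick_box and mould below 0.012 m and z of wick_box in the frame of mould between 0.024 and 0.032 m and contact force between wick_box and the fingers below 0.2 N and linear speed of wick_box below 0.03 m/s and angle between wick_box's own z axis and vertical below 0.12 rad), for 0.2 s.
At the end, for the whole second after the job is handed in: Kalash on plate and box on mould, within 12 mm of centre; diyas on chowki: red between, within 117 mm of both; white 85-115 mm from plate, far side from mould; both within 15 mm of the row; green 85-115 mm in front, 15 mm sideways. All upright, still, released; spare moved under 15 mm (all of step 1 and all of step 2 and all of step 3 and all of step 4 and all of step 5 and angular speed of each of kalash, diya_red, diya_white, diya_green, wick_box below 0.3 rad/s and distance of diya_plain from where it was at the start of the episode below 0.015 m); the robot touches nothing.
It fails at once if the spare diya is moved by more than 15 mm (distance of diya_plain from where it was at the start of the episode above 0.015 m).
It fails at once if a thing is tipped over (angle between any of kalash, diya_red, diya_white, diya_green, wick_box's own z axis and vertical above 0.7 rad).
It fails at once if a thing is dropped: it moves faster than 0.6 m/s while the fingers do not hold it ((linear speed of kalash above 0.6 m/s and contact force between kalash and the fingers below 0.05 N) or (linear speed of diya_red above 0.6 m/s and contact force between diya_red and the fingers below 0.05 N) or (linear speed of diya_white above 0.6 m/s and contact force between diya_white and the fingers below 0.05 N) or (linear speed of diya_green above 0.6 m/s and contact force between diya_green and the fingers below 0.05 N) or (linear speed of wick_box above 0.6 m/s and contact force between wick_box and the fingers below 0.05 N)).
It also fails if it takes over 112 s, if anything falls off the work surface, if the arm or the gripper's body presses on something with over 40 N, if the wrist force passes 120 N, or if a joint passes its speed limit or range.

## Working session

There is one attempt and no reset: what is moved stays moved. The work goes in short steps, Python scripts to look and compute and a shell command to move; the robot and the scene stay as the last step left them, time stands still between calls to the robot, and variables do not carry over. Pictures are saved under pics/ and viewed, about 12 in all and at most 16, crops included, and the job is handed in when it is done.

```bash
mkdir -p pics
python3 - <<'E'
from bench import telemetry, snapshot, camera_params
import cv2,numpy as np
for n in("scene","top"):
    p,d=snapshot(n); cv2.imwrite(f"pics/{n}0.png",p[:,:,::-1]); np.savez(f"pics/{n}0.npz",p=p,d=d)
    c=camera_params(n); print(n,np.round(c["K"],1).tolist(),np.round(c["extrinsics"],3).tolist())
print(telemetry.sense())
E
```

```text
scene [[355.4, 0.0, 255.3], [0.0, 355.4, 189.2], [0.0, 0.0, 1.0]] [[-0.219, 0.577, -0.787, 1274.297], [0.975, 0.145, -0.165, 140.901], [0.019, -0.804, -0.595, 663.38], [0.0, 0.0, 0.0, 1.0]]
top [[389.0, 0.0, 252.6], [0.0, 389.0, 192.3], [0.0, 0.0, 1.0]] [[0.027, -0.994, 0.109, 355.186], [-1.0, -0.027, -0.002, 6.315], [0.005, -0.109, -0.994, 1151.221], [0.0, 0.0, 0.0, 1.0]]
{'time': 0.1, 'joint_pos': array([ 6.55250335e+01,  7.51066816e+00,  8.53240739e+01,  8.26015982e-04,
        8.72626961e+01, -4.89223681e+00]), 'qd': array([ 0.03826722, -0.10067711, -0.10843433,  0.03691116, -0.01967122,
        0.06994965]), 'joint_efforts': array([ 1.18921962e-03, -5.70946383e+01, -5.01946414e+01, -1.62485376e-04,
        7.95342727e-03, -4.70362693e-05]), 'tool_pos': array([200.85526142, 564.84336867, 230.34060884]), 'tcp_rot': array([-1.79902987e+02, -9.13170744e-03,  1.60417222e+02]), 'ft_force': array([-0.03542007, -0.11284374,  0.76839614]), 'wrist_torque': array([-0.02764688, -0.03088942, -0.0149533 ]), 'finger_gap': 85.43939558944338}
```

View pics/top0.png

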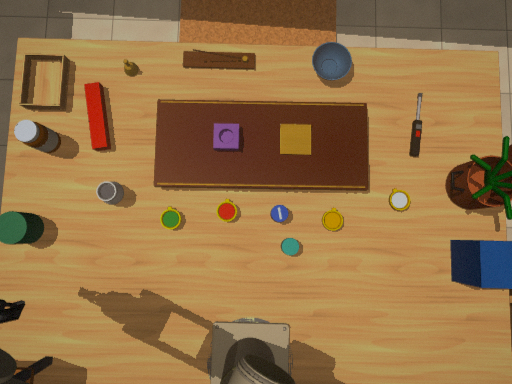

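View pics/scene0.png

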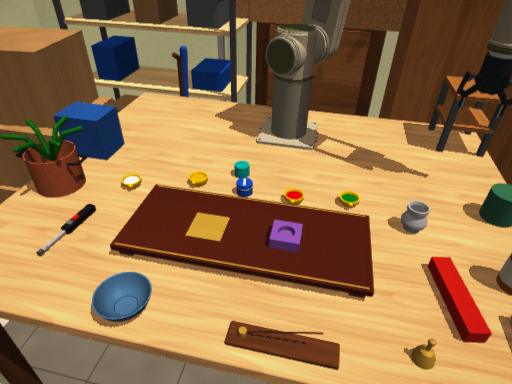

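In the top view:
- Kalash: grey pot at (109,192). The dark jar at (38,136) and the green cylinder at (20,228) are distractors.
- Diyas: green (171,219), red (228,211), white (399,200), plain spare (333,219).
- Blue box: (280,213) with a stripe. The turquoise look-alike is at (290,246).
- Plate (295,139), mould (226,136), to the plate's left.

Next I measure these and check the choice in a crop.

```bash
cat > h.py <<'E'
import cv2,numpy as np
from bench import snapshot,camera_params,telemetry
def ray(n,uv,z):
    c=camera_params(n);K=c["K"];T=np.array(c["extrinsics"])
    d=T[:3,:3]@np.linalg.inv(K)@np.array([uv[0],uv[1],1.]);o=T[:3,3]
    return (o+d*(z-o[2])/d[2])[:2]
def mask(p,lo,hi,win):
    h=cv2.cvtColor(p,cv2.COLOR_RGB2HSV);m=cv2.inRange(h,lo,hi);w=np.zeros_like(m)
    x0,y0,x1,y1=win;w[y0:y1,x0:x1]=255;m&=w
    n,l,s,c=cv2.connectedComponentsWithStats(m)
    i=1+np.argmax(s[1:,4]); return (l==i).astype(np.uint8)*255
def blob(p,lo,hi,win):
    m=mask(p,lo,hi,win);c=max(cv2.findContours(m,0,2)[0],key=cv2.contourArea)
    M=cv2.moments(m,True);return np.array([M['m10']/M['m00'],M['m01']/M['m00']]),c,m
E
python3 - <<'E'
from h import *
z=np.load("pics/top0.npz");p,d=z['p'],z['d']
def W(u,v,r=22): return(u-r,v-r,u+r,v+r)
Y=((20,120,80),(34,255,255))
for n,(u,v),lo,hi,zz in [("green",(171,219),(40,100,30),(85,255,255),20),("red",(228,211),(0,150,80),(10,255,255),20),
 ("white",(399,200),(0,0,150),(180,60,255),20),("blue",(280,213),(108,120,40),(128,255,255),40),
 ("plate",(295,139),(18,120,80),(34,255,255),44),("mould",(226,136),(130,80,60),(150,255,255),68),("plain",(333,219),*Y,22)]:
    c,k,m=blob(p,np.array(lo),np.array(hi),W(u,v)); 
    (e,r)=cv2.minEnclosingCircle(k); rect=cv2.minAreaRect(k)
    dz=np.median(d[m>0]); 
    print(n,c.round(1),ray("top",c,zz).round(1),"circ",np.round(e,1),round(r,1),ray("top",e,zz).round(1),"rect",ray("top",rect[0],zz).round(1),np.round(rect[1:][0],1),round(rect[2],1),dz)
# kalash rim by depth
c=camera_params("top");K=c["K"];T=np.array(c["extrinsics"])
vv,uu=np.mgrid[0:384,0:512];P=np.stack([(uu-K[0][2])/K[0][0]*d,(vv-K[1][2])/K[1][1]*d,d],-1)@T[:3,:3].T+T[:3,3]
w=np.zeros(d.shape,bool);w[165:215,85:135]=1
m=w&(P[...,2]>66)&(P[...,2]<90);q=P[m][:,:2].astype(np.float32);e,r=cv2.minEnclosingCircle(q);print("kalash",e,r,len(q),P[m][:,2].max())
m=w&(P[...,2]>15)&(P[...,2]<90);print(m.sum(),P[m].min(0),P[m].max(0))
# chowki yaw: plate/mould edge
m=(P[...,2]>30)&(P[...,2]<50)&(uu>140)&(uu<385)&(vv>90)&(vv<200);q=P[m][:,:2].astype(np.float32);print("chowki",cv2.minAreaRect(q))
m2=(P[...,2]>60)&(P[...,2]<76)&(abs(uu-226)<20)&(abs(vv-136)<20);print("mould d",cv2.minAreaRect(P[m2][:,:2].astype(np.float32)))
# scene view cross checks (plate, mould)
s=np.load("pics/scene0.npz")['p']
for n,(u,v),lo,hi,zz in [("plate",(208,227),(18,120,80),(34,255,255),44),("green",(349,198),(40,100,30),(85,255,255),18),("red",(294,197),(0,150,80),(10,255,255),18),("white",(131,181),(0,0,150),(180,60,255),18)]:
    c,k,m_=blob(s,np.array(lo),np.array(hi),W(u,v,25)); print("scene",n,c.round(1),ray("scene",c,zz).round(1))
cv2.imwrite("pics/crop.png",cv2.resize(p[90:262,80:420,::-1],None,fx=2.3,fy=2.3,interpolation=cv2.INTER_CUBIC))
E
```

```text
green [170.4 218.8] [396.  239.9] circ [170.4 218.7] 7.8 [396.1 239.7] rect [396.  240.3] [14.1 14.8] 45.0 1130.2703
red [226.3 211. ] [423.   78.4] circ [226.2 211. ] 7.8 [423.   78.7] rect [423.  78.] [14. 15.] 90.0 1133.743
white [398.9 199.9] [ 469.3 -425. ] circ [398.8 199.8] 7.8 [ 469.4 -424.7] rect [ 468.9 -425.2] [14. 14.] 90.0 1139.4609
blue [279.2 213.1] [420. -74.] circ [279.3 212.9] 8.3 [420.3 -74.3] rect [420.1 -73.5] [15.6 15.6] 45.0 1112.3534
plate [295.1 138.8] [ 637.  -115.9] circ [295.2 139.2] 20.9 [ 635.8 -116.2] rect [ 636.5 -115.5] [30. 30.] 90.0 1132.5743
mould [226.1 136. ] [633.7  83.4] circ [226.  135.5] 16.6 [634.9  83.7] rect [633.5  83.7] [24. 24.] 90.0 1109.684
plain [332.2 219.4] [ 407.  -229.6] circ [332.5 218.6] 11.6 [ 409.1 -230.4] rect [ 406.5 -228.9] [21.5 20.1] 63.4 1131.1677
kalash (465.97357177734375, 411.4461669921875) 28.580326080322266 269 80.5958602939329
508 [433.06663676 378.3673767   23.55599183] [497.78125875 439.62242235  80.59586029]
chowki ((620.9189453125, -17.735687255859375), (261.0713195800781, 620.2776489257812), 0.621412992477417)
mould d ((634.2628173828125, 84.88009643554688), (71.51016998291016, 71.53843688964844), 1.0416632890701294)
scene plate [207.6 226.5] [ 641.3 -114.5]
scene green [349.2 197.5] [392.8 242.2]
scene red [292.1 213.5] [507.   86.5]
scene white [130.8 179.7] [ 467.1 -427.8]
```

View pics/crop.png

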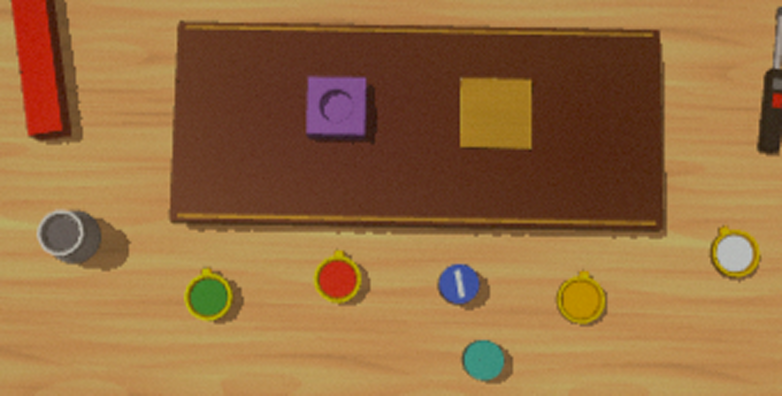

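The crop confirms the choice. Kalash is at crop (62,235), green (209,297), red (338,279), the striped blue box (459,285), plain spare (581,299) and white (735,253), with the turquoise decoy at (484,360). The row's yaw is about 0.7°. First move: turn the tool to yaw 180 and go above the kalash.

```bash
python3 -m jog '[[[0,0,0,0,0,-0.0272,1],[0,0,0,0,0,-0.0272,1],[-0.66,-0.385,0.25,0,0,0,1],[-0.66,-0.385,0.25,0,0,0,1],[-0.66,-0.385,0.25,0,0,0,1],[-0.66,-0.385,0.25,0,0,0,1],[-0.66,-0.385,0.25,0,0,0,1],[-0.66,-0.385,0.25,0,0,0,1],[-0.66,-0.385,0.25,0,0,0,1],[-0.66,-0.385,0.25,0,0,0,1],[0,0,0,0,0,0,1]]]' 40
```

```text
time: 1.48
tool_pos: [466.2, 408.9, 129.2]
tcp_rot: [-179.9, -0.1, 179.8]
ft_force: [-1.1, -0.0, -0.4]
finger_gap: 85.0
```

```bash
python3 -m jog '[[[0,0.04,0.35,0,0,0,1],[0,0,0.35,0,0,0,1],[0,0,0.35,0,0,0,1],[0,0,0.35,0,0,0,1],[0,0,0.32,0,0,0,1],[0,0,0,0,0,0,1],[0,0,0,0,0,0,0.4],[0,0,0,0,0,0,0.4],[0,0,0,0,0,0,0.4],[0,0,0,0,0,0,0.4],[0,0,0,0,0,0,0.4],[0,0,0,0,0,0,0.4]]]' 40
python3 - <<'E'
from h import *
p,d=snapshot("scene");cv2.imwrite("pics/s1.png",cv2.resize(p[120:280,320:512,::-1],None,fx=3,fy=3))
E
```

```text
time: 2.98
tool_pos: [466.0, 413.7, 46.7]
tcp_rot: [179.9, 0.1, 180.0]
ft_force: [-0.7, -0.9, 6.1]
finger_gap: 54.5
```

View pics/s1.png

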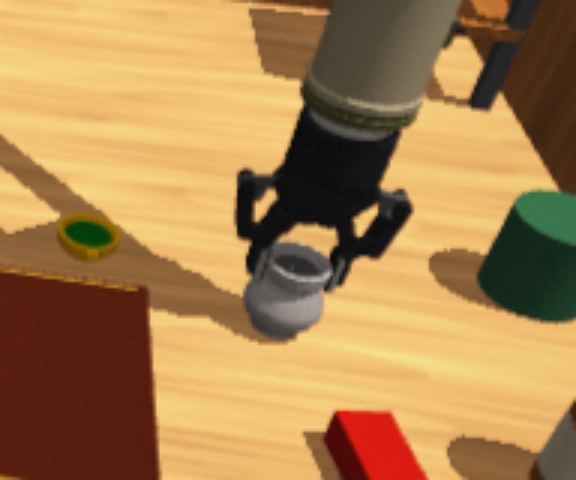

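Fingers are around the rim, but the 6 N upward force suggests the tips pressed on the belly. I'll reopen, rise 9 mm and grip again.

```bash
python3 -m jog '[[[0,0,0,0,0,0,0.9],[0,0,0,0,0,0,0.9],[0,0,-0.18,0,0,0,0.9],[0,0,0,0,0,0,0.4],[0,0,0,0,0,0,0.4],[0,0,0,0,0,0,0.4],[0,0,0,0,0,0,0.4],[0,0,0,0,0,0,0.4],[0,0,0,0,0,0,0.4]]]' 40
```

```text
time: 4.15
tool_pos: [465.9, 413.7, 55.7]
tcp_rot: [179.9, 0.1, 180.0]
ft_force: [-0.8, -1.9, 7.0]
finger_gap: 54.8
```

```bash
python3 -m jog '[[[0,0,-0.1,0,0,0,0.4],[0,0,-0.3,0,0,0,0.4],[0,0,-0.5,0,0,0,0.4],[0,0,-0.5,0,0,0,0.4],[0,0,-0.4,0,0,0,0.4],[0,0,-0.2,0,0,0,0.4],[0,0,0,0,0,0,0.4],[0,0,0,0,0,0,0.4]]]' 40
python3 - <<'E'
from h import *
p,d=snapshot("scene");cv2.imwrite("pics/s2.png",cv2.resize(p[80:260,320:512,::-1],None,fx=3,fy=3))
E
```

```text
time: 5.15
tool_pos: [464.5, 412.9, 153.0]
tcp_rot: [-179.9, -0.1, -180.0]
ft_force: [0.7, -0.1, -3.5]
finger_gap: 54.4
```

View pics/s2.png

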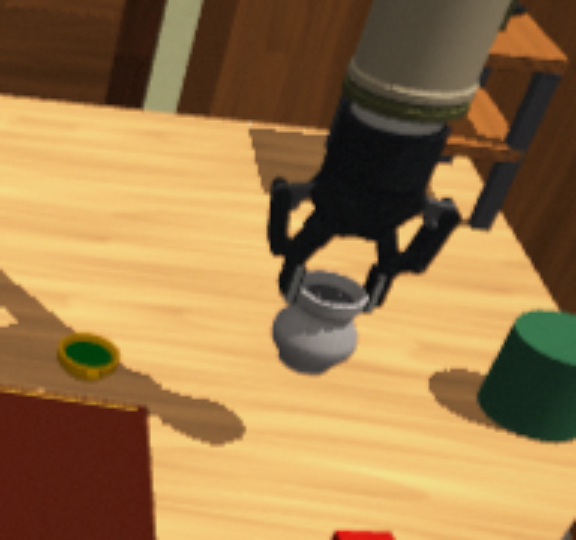

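Kalash held level. Carry it to the plate at (636.5,-116).

```bash
python3 -m jog '[[[-0.1,-0.3,0,0,0,0,0.4],[-0.2,-0.6,0,0,0,0,0.4],[-0.3,-0.9,0,0,0,0,0.4],[-0.3,-0.9,0,0,0,0,0.4],[-0.3,-0.9,0,0,0,0,0.4],[-0.3,-0.9,0,0,0,0,0.4],[-0.3,-0.9,0,0,0,0,0.4],[-0.3,-0.9,0,0,0,0,0.4],[-0.3,-0.9,0,0,0,0,0.4],[-0.3,-0.9,0,0,0,0,0.4],[-0.3,-0.9,0,0,0,0,0.4],[-0.3,-0.9,0,0,0,0,0.4]]]' 40; python3 -m jog '[[[-0.3,-0.5,0,0,0,0,0.4],[-0.13,-0.18,0.05,0,0,0,0.4],[0,0,0.2,0,0,0,0.4],[0,0,0.2,0,0,0,0.4],[0,0,0.2,0,0,0,0.4],[0,0,0.1,0,0,0,0.4],[0,0,0,0,0,0,0.4],[0,0,0,0,0,0,0.4]]]' 40;  python3 - <<'E'
from h import *
p,d=snapshot("scene");cv2.imwrite("pics/s3.png",cv2.resize(p[110:260,130:330,::-1],None,fx=3,fy=3))
E
```

```text
time: 6.7
tool_pos: [629.7, -84.3, 153.8]
tcp_rot: [-180.0, -0.0, 180.0]
ft_force: [0.7, 0.1, -2.5]
finger_gap: 54.3
time: 7.7
tool_pos: [651.9, -115.6, 117.3]
tcp_rot: [-180.0, 0.0, -180.0]
ft_force: [-0.0, 0.2, -4.6]
finger_gap: 54.4
```

View pics/s3.png

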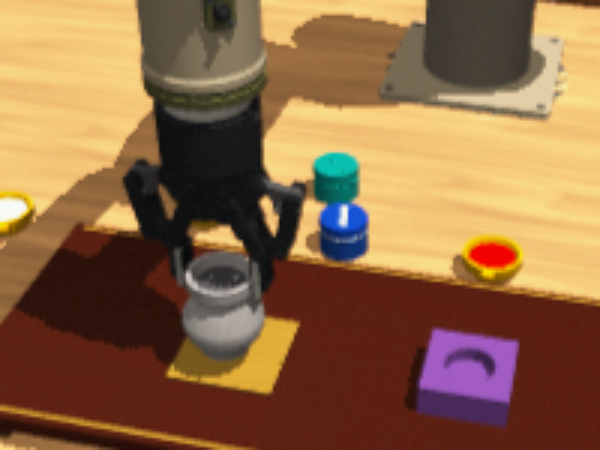

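```bash
python3 -m jog '[[[0.15,0,0,0,0,0,0.4],[0.14,0,0.1,0,0,0,0.4],[0,0,0.1,0,0,0,0.4],[0,0,0.06,0,0,0,0.4],[0,0,0.04,0,0,0,0.4],[0,0,0.02,0,0,0,0.4],[0,0,0.02,0,0,0,0.4],[0,0,0,0,0,0,0.4]]]' 40
```

```text
time: 8.75
tool_pos: [637.3, -115.7, 100.0]
tcp_rot: [-180.0, 0.0, -180.0]
ft_force: [-0.1, -0.6, -3.0]
finger_gap: 54.3
```

```bash
python3 -m jog '[[[0,0,0.03,0,0,0,0.4],[0,0,0,0,0,0,0.4]]]' ; python3 -m jog '[[[0,0,0.03,0,0,0,0.4],[0,0,0,0,0,0,0.4]]]'
```

```text
time: 9.0
tool_pos: [638.0, -115.8, 99.8]
tcp_rot: [-180.0, 0.1, -180.0]
ft_force: [-1.1, 0.0, 5.2]
finger_gap: 54.1
time: 9.25
tool_pos: [638.7, -115.9, 99.8]
tcp_rot: [-180.0, 0.2, -180.0]
ft_force: [-3.6, 0.5, 12.1]
finger_gap: 54.0
```

Contact felt at z 99.8. Relieve it, release and rise.

```bash
python3 -m jog '[[[0,0,-0.04,0,0,0,0.4],[0,0,0,0,0,0,0.7],[0,0,0,0,0,0,0.8],[0,0,0,0,0,0,0.9],[0,0,0,0,0,0,1],[0,0,-0.3,0,0,0,1],[0,0,-0.6,0,0,0,1],[0,0,-0.6,0,0,0,1],[0,0,-0.4,0,0,0,1],[0,0,0,0,0,0,1]]]'
```

```text
time: 10.5
tool_pos: [638.5, -116.1, 196.6]
tcp_rot: [-179.9, 0.3, -180.0]
ft_force: [0.9, -0.2, -0.3]
finger_gap: 85.9
```

```bash
python3 -m jog '[[[0.2,0.2,0,0,0,0,1],[0.5,0.45,0,0,0,0,1],[0.5,0.45,0,0,0,0,1],[0.5,0.45,0,0,0,0,1],[0.5,0.45,0.2,0,0,0,1],[0.5,0.45,0.4,0,0,0,1],[0.5,0.45,0.5,0,0,0,1],[0.5,0.45,0.5,0,0,0,1],[0.4,0.35,0.5,0,0,0,1],[0.19,0.18,0.4,0,0,0,1],[0,0,0.2,0,0,0,1],[0,0,0,0,0,0,1]]]' 40
python3 - <<'E'
from h import *
p,d=snapshot("top");cv2.imwrite("pics/t2.png",cv2.resize(p[100:250,140:360,::-1],None,fx=3,fy=3))
c=camera_params("top");K=c["K"];T=np.array(c["extrinsics"])
vv,uu=np.mgrid[0:384,0:512];P=np.stack([(uu-K[0][2])/K[0][0]*d,(vv-K[1][2])/K[1][1]*d,d],-1)@T[:3,:3].T+T[:3,3]
m=(abs(P[...,0]-637)<50)&(abs(P[...,1]+116)<50)&(P[...,2]>112)&(P[...,2]<130);q=P[m][:,:2].astype(np.float32);print("kalash",cv2.minEnclosingCircle(q),len(q))
E
```

```text
time: 12.0
tool_pos: [421.6, 78.1, 57.7]
tcp_rot: [-180.0, -0.1, -180.0]
ft_force: [-0.1, -0.3, 1.4]
finger_gap: 85.5
kalash ((638.5480346679688, -117.18324279785156), 28.864620208740234) 195
```

View pics/t2.png

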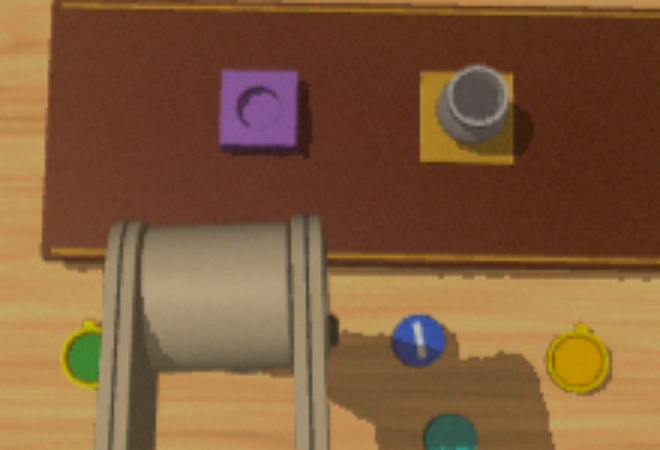

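Kalash stands at (638.5,-117.2), within 2 mm of the plate's centre. In the crop it shows at (476,97); the offset is parallax. Now grip the red diya.

```bash
python3 -m jog '[[[-0.03,0,0.3,0,0,0,1],[0,0,0.3,0,0,0,1],[0,0,0.3,0,0,0,1],[0,0,0.2,0,0,0,1],[0,0,0,0,0,0,1],[0,0,0,0,0,0,0.5],[0,0,0,0,0,0,0.5],[0,0,0,0,0,0,0.5],[0,0,0,0,0,0,0.5],[0,0,0,0,0,0,0.5],[0,0,0,0,0,0,0.5]]]' 30
python3 - <<'E'
from h import *
p,d=snapshot("scene");cv2.imwrite("pics/s4.png",cv2.resize(p[110:230,230:390,::-1],None,fx=4,fy=4))
E
```

```text
time: 13.42
tool_pos: [424.7, 78.4, 4.8]
tcp_rot: [180.0, 0.1, -180.0]
ft_force: [-2.1, -0.7, 5.3]
finger_gap: 58.6
```

View pics/s4.png

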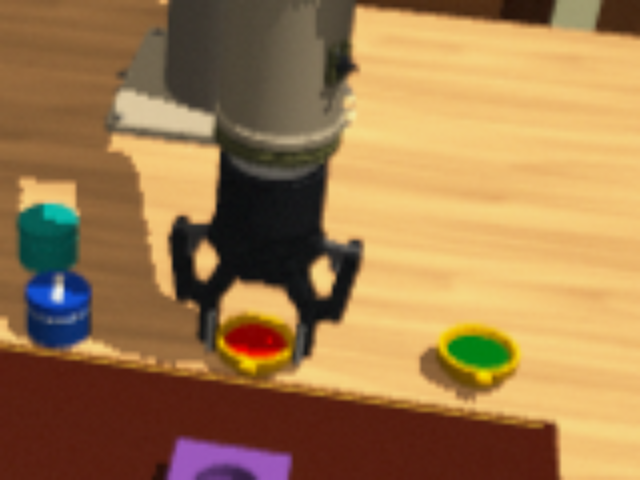

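```bash
python3 -m jog '[[[0,0,-0.1,0,0,0,0.5],[0,0,-0.4,0,0,0,0.5],[0,0,-0.6,0,0,0,0.5],[0,0,-0.6,0,0,0,0.5],[-0.2,-0.09,-0.3,0,0,0,0.5],[-0.6,-0.27,0,0,0,0,0.5],[-0.6,-0.27,0,0,0,0,0.5],[-0.6,-0.27,0,0,0,0,0.5],[-0.6,-0.27,0,0,0,0,0.5],[-0.6,-0.27,0,0,0,0,0.5],[-0.6,-0.27,0,0,0,0,0.5],[-0.4,-0.18,0,0,0,0,0.5]]]' 30;python3 -m jog '[[[-0.02,0,0.2,0,0,0,0.5],[0,0,0.3,0,0,0,0.5],[0,0,0.3,0,0,0,0.5],[0,0,0.2,0,0,0,0.5],[0,0,0,0,0,0,0.5]]]' 30
python3 - <<'E'
from h import *
p,d=snapshot("scene");cv2.imwrite("pics/s5.png",cv2.resize(p[110:260,170:370,::-1],None,fx=3,fy=3))
E
```

```text
time: 14.98
tool_pos: [635.5, -17.4, 102.7]
tcp_rot: [-180.0, -0.0, 180.0]
ft_force: [0.2, -0.4, -0.9]
finger_gap: 58.4
time: 15.6
tool_pos: [633.8, -15.9, 52.3]
tcp_rot: [180.0, -0.1, -180.0]
ft_force: [0.3, 0.1, -0.1]
finger_gap: 58.6
```

View pics/s5.png

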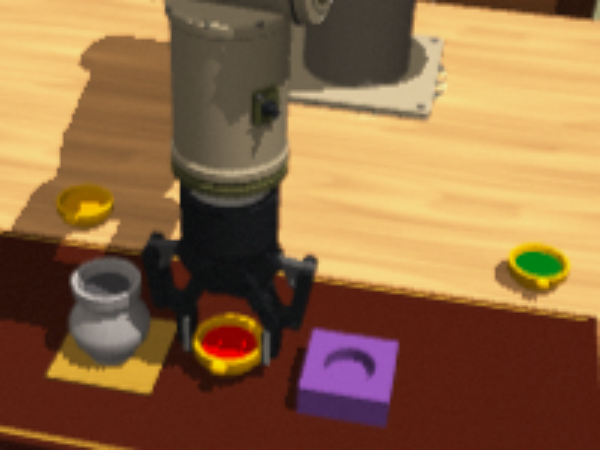

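Red diya is held level between plate and mould, with clearance on both sides. Lower it until contact.

```bash
python3 -m jog '[[[-0.03,0,0.06,0,0,0,0.5],[0,0,0.03,0,0,0,0.5],[0,0,0.03,0,0,0,0.5],[0,0,0,0,0,0,0.5]]]' 30;python3 -m jog '[[[0,0,0.03,0,0,0,0.5],[0,0,0,0,0,0,0.5]]]'
```

```text
time: 16.15
tool_pos: [636.5, -16.2, 47.7]
tcp_rot: [180.0, -0.0, 180.0]
ft_force: [-1.0, 1.6, -0.6]
finger_gap: 59.0
time: 16.4
tool_pos: [636.5, -16.2, 46.2]
tcp_rot: [180.0, -0.0, -180.0]
ft_force: [-1.0, 0.0, -0.6]
finger_gap: 58.6
```

```bash
python3 -m jog '[[[0,0,0.03,0,0,0,0.5],[0,0,0,0,0,0,0.5]]]';python3 -m jog '[[[0,0,0.02,0,0,0,0.5],[0,0,0,0,0,0,0.5]]]'
```

```text
time: 16.65
tool_pos: [636.7, -16.2, 44.9]
tcp_rot: [-180.0, 0.0, -180.0]
ft_force: [-0.9, -0.1, 0.2]
finger_gap: 58.7
time: 16.9
tool_pos: [636.8, -16.2, 44.9]
tcp_rot: [-180.0, 0.0, -180.0]
ft_force: [-3.8, 0.4, 8.0]
finger_gap: 58.5
```

```bash
python3 -m jog '[[[0,0,-0.02,0,0,0,0.5],[0,0,0,0,0,0,0.7],[0,0,0,0,0,0,0.75],[0,0,0,0,0,0,0.82],[0,0,0,0,0,0,0.85],[0,0,-0.3,0,0,0,0.85],[0,0,-0.6,0,0,0,0.85],[0,0,-0.8,0,0,0,0.9],[0,0,-0.8,0,0,0,1],[0,0,-0.8,0,0,0,1],[0,0,0,0,0,0,1]]]'
```

```text
time: 18.27
tool_pos: [639.4, -16.4, 216.5]
tcp_rot: [-179.9, 0.6, -180.0]
ft_force: [0.2, -0.3, 0.6]
finger_gap: 85.4
```

```bash
python3 -m jog '[[[0.1,-0.3,0,0,0,0,1],[0.3,-0.7,0,0,0,0,1],[0.32,-0.8,0,0,0,0,1],[0.32,-0.8,0,0,0,0,1],[0.32,-0.8,0,0,0,0,1],[0.32,-0.8,0.3,0,0,0,1],[0.32,-0.8,0.5,0,0,0,1],[0.32,-0.8,0.5,0,0,0,1],[0.32,-0.8,0.5,0,0,0,1],[0.32,-0.8,0.5,0,0,0,1],[0.3,-0.5,0.4,0,0,0,1],[0.12,-0.27,0.3,0,0,0,1]]]' 30; python3 -m jog '[[[0,0,0.1,0,0,0,1],[0,0,0,0,0,0,1]]]'
python3 - <<'E'
from h import *
p,d=snapshot("top");cv2.imwrite("pics/t3.png",cv2.resize(p[100:250,140:420,::-1],None,fx=2.8,fy=2.8))
c,k,m=blob(p,np.array((0,150,80)),np.array((10,255,255)),(240,110,280,160)) if 0 else (None,None,None)
h=cv2.cvtColor(p,cv2.COLOR_RGB2HSV);m=cv2.inRange(h,(0,200,120),(8,255,255));m[:,:245]=0;m[:,280:]=0;m[:110]=0;m[170:]=0
M=cv2.moments(m,True);print(M['m00'],ray("top",(M['m10']/M['m00'],M['m01']/M['m00']),60))
E
```

```text
time: 19.77
tool_pos: [464.8, -425.3, 57.1]
tcp_rot: [179.9, -0.2, 179.9]
ft_force: [-0.9, 0.2, 0.9]
finger_gap: 85.3
time: 20.02
tool_pos: [467.9, -423.7, 54.5]
tcp_rot: [179.9, -0.0, -180.0]
ft_force: [0.0, 0.4, 0.1]
finger_gap: 85.6
188.0 [634.87940635 -16.6192377 ]
```

View pics/t3.png

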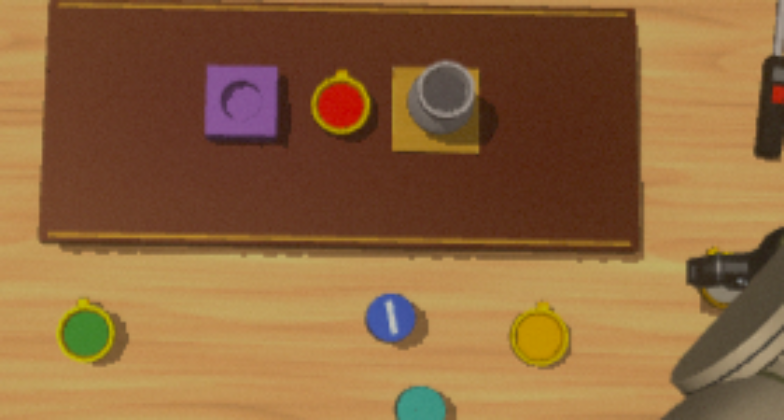

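Red stands at (634.9,-16.6), on target. Now the white diya.

```bash
python3 -m jog '[[[-0.02,-0.02,0.3,0,0,0,1],[0,0,0.3,0,0,0,1],[0,0,0.3,0,0,0,1],[0,0,0.13,0,0,0,1],[0,0,0,0,0,0,1],[0,0,0,0,0,0,0.5],[0,0,0,0,0,0,0.5],[0,0,0,0,0,0,0.5],[0,0,0,0,0,0,0.5],[0,0,0,0,0,0,0.5],[0,0,0,0,0,0,0.5]]]' 30; python3 -m jog '[[[0,0,-0.1,0,0,0,0.5],[0,0,-0.4,0,0,0,0.5],[0,0,-0.6,0,0,0,0.5],[0,0,-0.6,0,0,0,0.5],[0,0,-0.3,0,0,0,0.5],[0,0,0,0,0,0,0.5]]]'
python3 - <<'E'
from h import *
p,d=snapshot("scene");cv2.imwrite("pics/s6.png",cv2.resize(p[70:230,50:250,::-1],None,fx=3,fy=3))
E
```

```text
time: 21.45
tool_pos: [469.2, -426.4, 4.5]
tcp_rot: [-179.9, 0.1, 180.0]
ft_force: [-1.3, -0.0, 5.7]
finger_gap: 58.4
time: 22.2
tool_pos: [469.4, -426.5, 105.3]
tcp_rot: [-179.9, 0.1, -180.0]
ft_force: [0.7, 0.0, -1.3]
finger_gap: 58.6
```

View pics/s6.png

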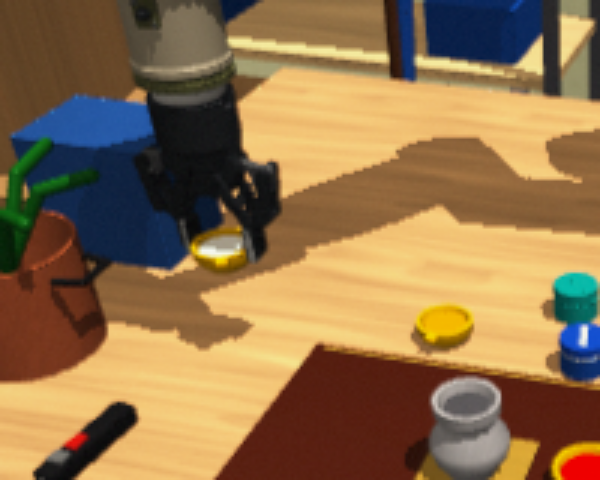

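White held level. Carry it to (638,-216).

```bash
python3 -m jog '[[[-0.2,0.25,0,0,0,0,0.5],[-0.45,0.56,0,0,0,0,0.5],[-0.5,0.63,0,0,0,0,0.5],[-0.5,0.63,0,0,0,0,0.5],[-0.5,0.63,0,0,0,0,0.5],[-0.5,0.63,0,0,0,0,0.5],[-0.5,0.63,0,0,0,0,0.5],[-0.22,0.25,0.1,0,0,0,0.5],[0,0,0.4,0,0,0,0.5],[0,0,0.4,0,0,0,0.5],[0,0,0.16,0,0,0,0.5],[0,0,0,0,0,0,0.5]]]' 30; python3 -m jog '[[[0,0,0.04,0,0,0,0.5],[0,0,0.03,0,0,0,0.5],[0,0,0,0,0,0,0.5]]]'
```

```text
time: 23.75
tool_pos: [635.6, -215.7, 48.6]
tcp_rot: [179.9, -0.1, 179.9]
ft_force: [-0.5, -0.3, 0.1]
finger_gap: 58.4
time: 24.12
tool_pos: [637.3, -215.3, 47.2]
tcp_rot: [-180.0, 0.0, -180.0]
ft_force: [-0.2, -0.9, -0.3]
finger_gap: 58.5
```

```bash
python3 -m jog '[[[0,0,0.03,0,0,0,0.5],[0,0,0,0,0,0,0.5]]]';python3 -m jog '[[[0,0,0.03,0,0,0,0.5],[0,0,0,0,0,0,0.5]]]'
```

```text
time: 24.38
tool_pos: [637.1, -215.1, 45.2]
tcp_rot: [180.0, -0.0, -180.0]
ft_force: [-0.5, -0.1, -0.5]
finger_gap: 58.4
time: 24.62
tool_pos: [637.3, -215.2, 44.5]
tcp_rot: [-180.0, 0.0, -180.0]
ft_force: [-2.7, 1.5, 4.7]
finger_gap: 58.6
```

```bash
python3 -m jog '[[[0,0,0.02,0,0,0,0.5],[0,0,0,0,0,0,0.5]]]'
```

```text
time: 24.88
tool_pos: [637.3, -215.2, 44.5]
tcp_rot: [-180.0, 0.0, -180.0]
ft_force: [-7.1, 1.9, 10.8]
finger_gap: 58.3
```

Contact; relieve, release and rise.

```bash
python3 -m jog '[[[0,0,-0.04,0,0,0,0.5],[0,0,0,0,0,0,0.7],[0,0,0,0,0,0,0.75],[0,0,0,0,0,0,0.82],[0,0,0,0,0,0,0.85],[0,0,-0.3,0,0,0,0.85],[0,0,-0.6,0,0,0,0.85],[0,0,-0.8,0,0,0,0.9],[0,0,-0.8,0,0,0,1],[0,0,-0.8,0,0,0,1],[0,0,0,0,0,0,1]]]'
```

```text
time: 26.25
tool_pos: [639.7, -216.3, 216.8]
tcp_rot: [-179.8, 0.5, -180.0]
ft_force: [0.5, 0.5, -0.3]
finger_gap: 85.4
```

```bash
python3 -m jog '[[[0.2,0.3,0,0,0,0,1],[0.4,0.7,0,0,0,0,1],[0.45,0.85,0,0,0,0,1],[0.45,0.85,0,0,0,0,1],[0.45,0.85,0,0,0,0,1],[0.45,0.85,0.3,0,0,0,1],[0.45,0.85,0.5,0,0,0,1],[0.45,0.85,0.5,0,0,0,1],[0.45,0.85,0.5,0,0,0,1],[0.45,0.85,0.5,0,0,0,1],[0.4,0.8,0.4,0,0,0,1],[0.24,0.5,0.3,0,0,0,1]]]' 30; python3 -m jog '[[[0,0.02,0.1,0,0,0,1],[0,0,0,0,0,0,1]]]'
python3 - <<'E'
from h import *
p,d=snapshot("top");cv2.imwrite("pics/t4.png",cv2.resize(p[100:250,140:420,::-1],None,fx=2.8,fy=2.8))
c,k,m=blob(p,np.array((0,0,150)),np.array((180,60,255)),(315,120,350,165));print("white",ray("top",c,60),m.sum()/255)
E
```

```text
time: 27.75
tool_pos: [393.3, 241.1, 58.8]
tcp_rot: [-180.0, -0.1, -179.9]
ft_force: [0.4, 1.2, 0.1]
finger_gap: 85.3
time: 28.0
tool_pos: [395.1, 240.3, 54.7]
tcp_rot: [-180.0, -0.0, -180.0]
ft_force: [0.6, 0.1, -0.6]
finger_gap: 85.1
white [ 637.29223114 -215.25188218] 190.0
```

View pics/t4.png

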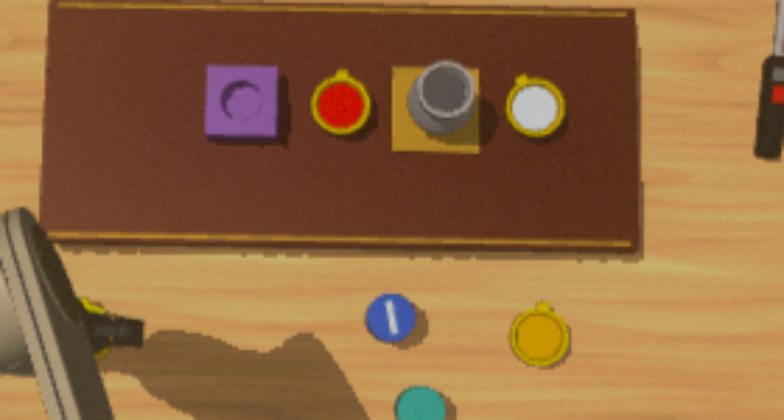

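White stands at (637.3,-215.3), spare untouched. Now grip the green diya, lift it and carry it to (537,-117).

```bash
python3 -m jog '[[[-0.02,0,0.3,0,0,0,1],[0,0,0.3,0,0,0,1],[0,0,0.3,0,0,0,1],[0,0,0.13,0,0,0,1],[0,0,0,0,0,0,1],[0,0,0,0,0,0,0.5],[0,0,0,0,0,0,0.5],[0,0,0,0,0,0,0.5],[0,0,0,0,0,0,0.5],[0,0,0,0,0,0,0.5],[0,0,0,0,0,0,0.5]]]' 30; python3 -m jog '[[[0,0,-0.1,0,0,0,0.5],[0,0,-0.4,0,0,0,0.5],[0,0,-0.6,0,0,0,0.5],[0,0,-0.6,0,0,0,0.5],[0,0,-0.3,0,0,0,0.5],[0,0,0,0,0,0,0.5]]]'
```

```text
time: 29.42
tool_pos: [396.7, 241.1, 4.3]
tcp_rot: [180.0, 0.1, -180.0]
ft_force: [-2.2, -1.0, 5.7]
finger_gap: 58.1
time: 30.18
tool_pos: [396.9, 241.2, 104.4]
tcp_rot: [179.9, 0.1, -180.0]
ft_force: [0.4, -0.0, -0.6]
finger_gap: 58.5
```

```bash
python3 -m jog '[[[-0.1,-0.2,0,0,0,0,0.5],[-0.2,-0.5,0,0,0,0,0.5],[-0.27,-0.7,0,0,0,0,0.5],[-0.27,-0.7,0,0,0,0,0.5],[-0.27,-0.7,0,0,0,0,0.5],[-0.27,-0.7,0,0,0,0,0.5],[-0.27,-0.7,0,0,0,0,0.5],[-0.27,-0.7,0,0,0,0,0.5],[-0.27,-0.7,0,0,0,0,0.5],[-0.27,-0.7,0,0,0,0,0.5],[-0.27,-0.7,0,0,0,0,0.5],[-0.07,-0.16,0,0,0,0,0.5]]]' 30; python3 -m jog '[[[0,0,0.2,0,0,0,0.5],[0,0,0.4,0,0,0,0.5],[0,0,0.35,0,0,0,0.5],[0,0,0.1,0,0,0,0.5],[0,0,0.04,0,0,0,0.5],[0,0,0,0,0,0,0.5]]]'
```

```text
time: 31.68
tool_pos: [535.3, -119.6, 101.6]
tcp_rot: [180.0, -0.1, 179.9]
ft_force: [-1.0, 0.4, -1.7]
finger_gap: 58.3
time: 32.42
tool_pos: [536.5, -117.2, 49.3]
tcp_rot: [-180.0, 0.0, -180.0]
ft_force: [-0.5, -0.4, -1.8]
finger_gap: 58.2
```

```bash
python3 -m jog '[[[0,0,0.04,0,0,0,0.5],[0,0,0.03,0,0,0,0.5],[0,0,0,0,0,0,0.5]]]'; python3 -m jog '[[[0,0,0.03,0,0,0,0.5],[0,0,0,0,0,0,0.5]]]'
```

```text
time: 32.8
tool_pos: [536.1, -117.2, 45.3]
tcp_rot: [-180.0, -0.0, 180.0]
ft_force: [-0.8, -0.8, -1.1]
finger_gap: 58.3
time: 33.05
tool_pos: [536.3, -117.3, 44.3]
tcp_rot: [-180.0, 0.0, -180.0]
ft_force: [-2.1, 0.7, 4.3]
finger_gap: 58.2
```

```bash
python3 -m jog '[[[0,0,0.02,0,0,0,0.5],[0,0,0,0,0,0,0.5]]]'
```

```text
time: 33.3
tool_pos: [536.3, -117.3, 44.3]
tcp_rot: [-180.0, 0.0, -180.0]
ft_force: [-7.9, 2.5, 14.0]
finger_gap: 58.2
```

```bash
python3 -m jog '[[[0,0,-0.05,0,0,0,0.5],[0,0,0,0,0,0,0.7],[0,0,0,0,0,0,0.75],[0,0,0,0,0,0,0.82],[0,0,0,0,0,0,0.85],[0,0,-0.3,0,0,0,0.85],[0,0,-0.6,0,0,0,0.85],[0,0,-0.6,0,0,0,0.9],[0,0,-0.6,0,0,0,1],[0,0,0,0,0,0,1]]]'; python3 -m jog '[[[0.2,0.1,0,0,0,0,1],[0.5,0.2,0,0,0,0,1],[0.5,0.2,0,0,0,0,1],[0.5,0.2,0.2,0,0,0,1],[0.4,0.1,0.4,0,0,0,1],[0.22,0.06,0.4,0,0,0,1],[0,0,0.2,0,0,0,1],[0,0,0,0,0,0,1]]]' 30
python3 - <<'E'
from h import *
p,d=snapshot("scene");cv2.imwrite("pics/s7.png",cv2.resize(p[100:260,120:320,::-1],None,fx=3,fy=3))
E
```

```text
time: 34.55
tool_pos: [538.5, -117.9, 154.9]
tcp_rot: [-179.9, 0.4, -180.0]
ft_force: [-0.3, -0.4, 0.4]
finger_gap: 85.3
time: 35.55
tool_pos: [419.3, -73.9, 89.3]
tcp_rot: [180.0, -0.1, -180.0]
ft_force: [0.6, 0.5, -0.7]
finger_gap: 85.4
```

View pics/s7.png

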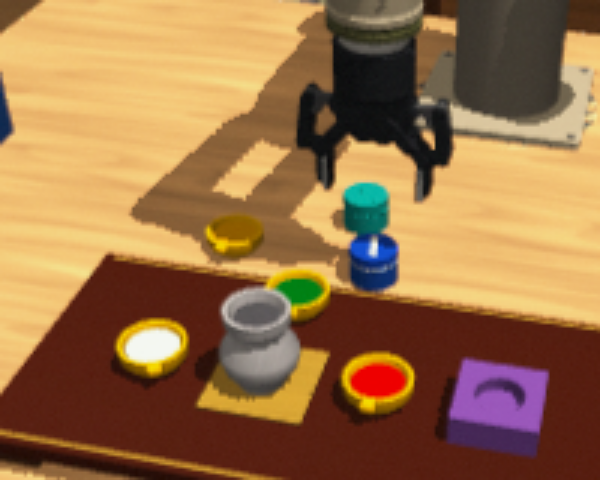

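All the placed items stand upright, and the gripper is above the blue box. Descend and grip it.

```bash
python3 -m jog '[[[-0.01,0,0.4,0,0,0,1],[0,0,0.4,0,0,0,1],[0,0,0.4,0,0,0,1],[0,0,0.4,0,0,0,1],[0,0,0,0,0,0,1],[0,0,0,0,0,0,0.4],[0,0,0,0,0,0,0.4],[0,0,0,0,0,0,0.4],[0,0,0,0,0,0,0.4],[0,0,0,0,0,0,0.4],[0,0,0,0,0,0,0.4],[0,0,0,0,0,0,0.4]]]' 30; python3 -m jog '[[[0,0,-0.1,0,0,0,0.4],[0,0,-0.4,0,0,0,0.4],[0,0,-0.6,0,0,0,0.4],[0,0,-0.7,0,0,0,0.4],[0,0,-0.5,0,0,0,0.4],[0,0,-0.2,0,0,0,0.4],[0,0,0,0,0,0,0.4]]]'
```

```text
time: 37.1
tool_pos: [421.7, -74.5, 11.7]
tcp_rot: [-180.0, 0.1, -180.0]
ft_force: [-0.9, 0.0, 5.5]
finger_gap: 49.0
time: 37.98
tool_pos: [420.9, -74.3, 135.7]
tcp_rot: [-180.0, 0.1, 180.0]
ft_force: [0.3, 0.2, -1.2]
finger_gap: 49.1
```

```bash
python3 -m jog '[[[-0.2,0.15,0,0,0,0,0.4],[-0.4,0.3,0,0,0,0,0.4],[-0.5,0.37,0,0,0,0,0.4],[-0.5,0.37,0,0,0,0,0.4],[-0.5,0.37,0,0,0,0,0.4],[-0.5,0.37,0,0,0,0,0.4],[-0.5,0.37,0,0,0,0,0.4],[-0.5,0.37,0,0,0,0,0.4],[-0.4,0.3,0,0,0,0,0.4],[-0.27,0.2,0.1,0,0,0,0.4],[0,0,0.4,0,0,0,0.4],[0,0,0.3,0,0,0,0.4]]]' 30; python3 -m jog '[[[0,0,0.1,0,0,0,0.4],[0,0,0,0,0,0,0.4],[0,0,0,0,0,0,0.4]]]';python3 - <<'E'
from h import *
p,d=snapshot("scene");cv2.imwrite("pics/s8.png",cv2.resize(p[140:280,200:380,::-1],None,fx=3,fy=3))
E
```

```text
time: 39.48
tool_pos: [632.3, 84.3, 91.7]
tcp_rot: [-180.0, -0.2, -180.0]
ft_force: [0.1, -0.6, -1.8]
finger_gap: 49.3
time: 39.85
tool_pos: [634.6, 84.1, 91.2]
tcp_rot: [180.0, 0.1, 180.0]
ft_force: [0.8, 0.1, -1.2]
finger_gap: 49.3
```

View pics/s8.png

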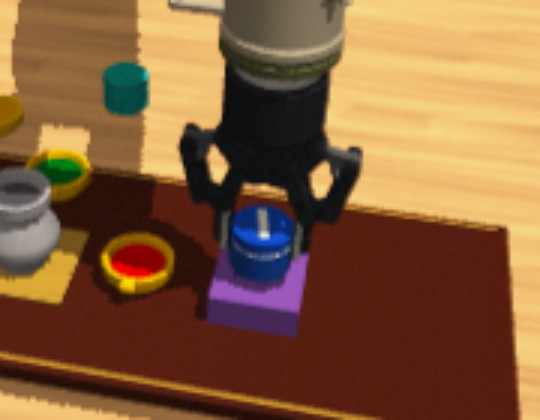

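The box is held level, centred over the mould with about 11 mm still to lower.

```bash
python3 -m jog '[[[0,0,0.08,0,0,0,0.4],[0,0,0.06,0,0,0,0.4],[0,0,0.04,0,0,0,0.4],[0,0,0,0,0,0,0.4],[0,0,0,0,0,0,0.4]]]'; python3 -m jog '[[[0,0,0.03,0,0,0,0.4],[0,0,0,0,0,0,0.4]]]'
```

```text
time: 40.52
tool_pos: [634.1, 84.3, 81.3]
tcp_rot: [180.0, 0.0, -180.0]
ft_force: [0.2, -0.5, -0.6]
finger_gap: 49.2
time: 40.78
tool_pos: [634.2, 84.3, 79.8]
tcp_rot: [180.0, 0.0, -180.0]
ft_force: [0.0, 1.1, 0.0]
finger_gap: 48.9
```

```bash
python3 -m jog '[[[0,0,0.02,0,0,0,0.4],[0,0,0,0,0,0,0.4]]]'
```

```text
time: 41.02
tool_pos: [634.2, 84.3, 79.8]
tcp_rot: [-180.0, 0.0, 180.0]
ft_force: [-3.7, 0.9, 6.0]
finger_gap: 49.0
```

```bash
python3 -m jog '[[[0,0,-0.02,0,0,0,0.4],[0,0,0,0,0,0,0.6],[0,0,0,0,0,0,0.7],[0,0,0,0,0,0,0.8],[0,0,0,0,0,0,0.85],[0,0,-0.3,0,0,0,0.85],[0,0,-0.6,0,0,0,0.85],[0,0,-0.8,0,0,0,0.85],[0,0,-0.8,0,0,0,0.85],[0,0,0,0,0,0,0.85]]]'; python3 -m jog '[[[0.3,0.4,0,0,0,0,0.85],[0.5,0.8,0,0,0,0,0.85],[0.5,0.8,0,0,0,0,0.85],[0.5,0.8,0,0,0,0,0.85],[0.5,0.8,0,0,0,0,0.85],[0.5,0.8,0,0,0,0,0.85],[0.4,0.8,0,0,0,0,0.85],[0.2,0.4,0,0,0,0,0.85],[0,0,0,0,0,0,0.85],[0,0,0,0,0,0,0.85],[0,0,0,0,0,0,0.85],[0,0,0,0,0,0,0.85]]]'
python3 - <<'E'
from h import *
p,d=snapshot("top");cv2.imwrite("pics/t9.png",cv2.resize(p[100:250,140:420,::-1],None,fx=2.8,fy=2.8))
A=np.array
for n,lo,hi,w,z in [("green",(40,100,30),(85,255,255),(275,155,315,190),60),("red",(0,200,120),(8,255,255),(245,110,280,165),60),("white",(0,0,150),(180,60,255),(315,120,350,165),60),("box",(108,120,40),(126,255,255),(205,110,250,160),108),("plain",(20,120,80),(34,255,255),(310,197,354,241),22),("mould",(130,80,60),(150,255,255),(205,110,250,160),68)]:
    c,k,m=blob(p,A(lo),A(hi),w);e,r=cv2.minEnclosingCircle(k);print(n,ray("top",c,z).round(1),ray("top",e,z).round(1),m.sum()//255)
c=camera_params("top");K=c["K"];T=np.array(c["extrinsics"])
vv,uu=np.mgrid[0:384,0:512];P=np.stack([(uu-K[0][2])/K[0][0]*d,(vv-K[1][2])/K[1][1]*d,d],-1)@T[:3,:3].T+T[:3,3]
for n,x,y,z in[("kalash",637,-116,112),("box",634,84,100)]:
    m=(abs(P[...,0]-x)<50)&(abs(P[...,1]-y)<50)&(P[...,2]>z)&(P[...,2]<130);q=P[m];print(n,cv2.minEnclosingCircle(q[:,:2].astype(np.float32)),np.median(q[:,2]))
E
```

```text
time: 42.28
tool_pos: [637.0, 84.5, 211.5]
tcp_rot: [180.0, 0.6, -180.0]
ft_force: [0.3, 0.0, -0.7]
finger_gap: 72.9
time: 43.78
tool_pos: [464.5, 363.6, 204.7]
tcp_rot: [-180.0, -0.0, 179.9]
ft_force: [0.4, 0.3, 0.3]
finger_gap: 72.7
green [ 535.3 -117.7] [ 535.3 -117.6] 199
red [634.9 -16.9] [634.4 -17. ] 186
white [ 637.3 -215.3] [ 637.5 -215.4] 190
box [631.6  83.6] [632.2  83.3] 207
plain [ 407.  -229.4] [ 408.9 -228.5] 375
mould [629.   83.1] [634.9  83.7] 317
kalash ((638.0424194335938, -117.13207244873047), 28.37177085876465) 117.7347328351575
box ((632.0730590820312, 84.0504379272461), 24.897235870361328) 106.74915739829885
```

View pics/t9.png

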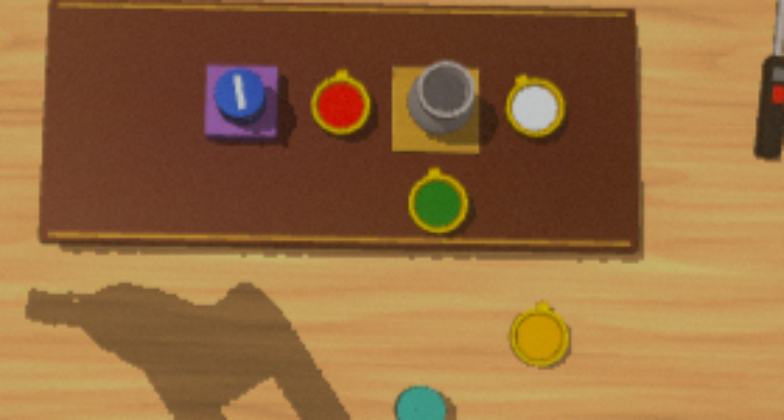

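Everything is within about 3 mm of its target and the arm is clear, so I'm handing in.

```bash
python3 -c "
from bench import job; print(job.hand_in())"
```

```text
the job is handed in; nothing more can be done
None
```

The layout is finished and handed in at about 44 s of the 112 s allowed. The order was kalash, red, white, green, then the blue box. I lowered each thing until I felt contact (5–14 N) and let go before taking the next.

The last top view, together with the earlier side views, showed everything upright and released, with the arm clear. No check failed; hand-in gives no verdict.

| Thing | Final check |
|---|---|
| Kalash | about 2 mm from the plate's centre |
| Red diya | about 99 mm from the plate and 101 mm from the mould, within 1–2 mm of the row |
| White diya | about 99 mm from the plate, on the far side from the mould |
| Green diya | about 102 mm in front of the plate, under 1 mm sideways |
| Blue box | about 2 mm from the mould's centre |
| Spare diya | where it was, no measurable shift |

- **Colour check on the mould:** in the final view the violet mask put the mould about 5 mm off. The box now covers part of it, so I used the earlier measurement.
- **Camera agreement:** the two cameras differed by up to about 4 mm on the plate, green and white, well inside the tolerances.

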